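Shut off the gas lever behind its guard

TASK

Shut off the gas at the station with the round pressure dial: push its cover fully open by the tab, reach through the guard window with your fingertips and press the lever all the way down without touching the guard, then push the cover fully shut again. Only push and press: do not pinch the tab, and leave the station without a dial and everything else on the bench as they are.

Things in the scene. Friction and masses are not known exactly. Their poses are not given: they have to be found in the camera images.
- station_gas: The gas shut-off station, the one WITH a round pressure dial (64 mm) on its rear; otherwise it looks the same as the other. Fixed to the bench; a clear-walled hood 260 mm (its x) by 150 mm (its y), top plate 110 mm high. Origin: centre of its underside, on the bench. Its x axis points from its front (robot side) to its rear, z up; it stands turned by up to about 0.2 rad. Hose stubs and dial stick out to 200 mm behind the origin, below 112 mm.
- guard_gas: The guard of the gas station, which must not be touched: hood walls, grey top plate (6 mm thick, top 110 mm above the bench) with the window, two steel rails (to 117 mm high, at y = 50 to 58 mm either side, x = -100 to 100 mm) beside the cover, stubs and dial. Origin and axes as the station's.
- window_gas (a point): Centre of the gas guard's window at the plate's top, 110 mm above the bench, at x = -45 mm in the station's frame. The opening is 76 mm along the station's x and 84 mm along its y. Axes as the station's.
- paddle_gas (a point): Middle of the top of the gas lever's flat steel paddle (36 mm in x, 50 mm in y), under the centre of the window: 13 mm below the plate's top when the lever is up, 37 mm below when fully down.
- lever_gas (a joint): Gas lever, rad: 0 up (open), 0.28 fully down against its stop (shut off). Pivots 90 mm behind the paddle; needs about 6 N down on the paddle, and stays where it is left. Starts at 0 to 0.06.
- tab_gas (a point): Centre of the top edge of the upright black tab on the gas station's cover, 143 mm above the bench: 12 mm thick (x), 60 mm wide (y), 28 mm tall above the cover's top face (115 mm above the bench). With the cover shut it is above the window's centre; moves with the cover.
- cover_gas (a joint): Sliding aluminium cover (88 x 96 x 4 mm) over the gas window, m: 0 fully shut, 0.09 fully open at its stop. Slides along the station's +x (to its rear) with about 2 N friction and stays where it is left. May be touched. Starts at 0 to 0.025.
- tab_vac (a point): Top edge of the cover's tab on the other, same-looking station (vacuum, no dial), to be left alone. That station has the same shape, sizes and heights.
- paddle_vac (a point): Top of the paddle of the vacuum station's lever, to be left alone.
- inkpad: Bystander: loose ink-pad box with a lid, 34 x 34 x 28 mm. Origin at its underside.
- beaker: Bystander: small glass beaker, 52 mm wide, 60 mm tall. Origin at its underside.
- washbottle: Bystander: white wash bottle with blue cap, 70 mm wide, 170 mm tall. Origin at its underside.
- jar: Bystander: amber jar, 48 mm wide, 70 mm tall. Origin at its underside.
- marker: Bystander: black marker pen lying flat, 130 x 14 x 14 mm. Origin at its underside.
- vialrack: Bystander: black block with three white vial caps, 100 x 50 x 42 mm. Origin at its underside.
- spatula: Bystander: steel lab spatula lying flat, 180 x 14 x 6 mm. Origin at its underside.

How it is judged:
On the way, in this order (a step that is already met when the one before it is completed fails the run):
1. the gas station's cover is pushed open (at least 80 of its 90 mm), lever still up (value of joint cover_gas above 0.08 m and value of joint lever_gas below 0.12 rad), for 0.2 s.
2. the gas lever is pressed down (at least 0.24 of its 0.28 rad) through the open window (value of joint lever_gas above 0.24 rad and value of joint cover_gas above 0.06 m), for 0.2 s.
3. the cover is pushed shut again with the lever down (value of joint cover_gas below 0.006 m and value of joint lever_gas above 0.24 rad), for 0.2 s.
At the end, for the whole second after the job is handed in: The gas lever is down (at least 0.24 of 0.28 rad), its cover is shut to within 6 mm, the vacuum station's cover and lever are within 5 mm of where they were, and every bystander within 25 mm (all of step 3 and distance of each of tab_vac, paddle_vac from where it was at the start of the episode below 0.005 m and not (distance of any of inkpad, beaker, washbottle, jar, marker, vialrack, spatula from where it was at the start of the episode above 0.025 m)); the robot touches nothing.
It fails at once if the robot touches the gas station's guard (over 1 N) (contact force between any of the fingers, the arm and guard_gas above 1 N).
It fails at once if the tab is pinched: both its faces pressed at once (over 1 N each) (contact force between the fingers and cover_gas_c1 above 1 N and contact force between the fingers and cover_gas_c2 above 1 N).
It fails at once if the vacuum station's cover or lever is moved by over 5 mm (distance of any of tab_vac, paddle_vac from where it was at the start of the episode above 0.005 m).
It fails at once if a bystander is moved, lifted or carried by over 25 mm (distance of any of inkpad, beaker, washbottle, jar, marker, vialrack, spatula from where it was at the start of the episode above 0.025 m).
It also fails if it takes over 51 s, if anything falls off the work surface, if the arm or the gripper's body presses on something with over 40 N, if the wrist force passes 120 N, or if a joint passes its speed limit or range.

ROBOT

A 7-joint arm with a two-finger parallel gripper is mounted at the origin on the work surface. World frame = base frame: x ahead of the robot, y to its left, z up, the work surface at z = 0. Lengths are in m, angles in rad, forces in N, time in s.
With the tool pointing down it reaches from about 0.425 to 0.925 m from the base axis. Payload 6.8 kg.
Tool frame: the origin (TCP) lies at the very end of the fingers, on their centre line; the grasp point (between the pads) lies 19 mm behind it (bot.grasp_offset is the distance from the TCP to the grasp point, in m); z points along the fingers, y is the direction in which the jaws open and shut (so a half turn about z gives the same grasp; the last joint's range is limited). The gripper opens to 85 mm and grips with 20 to 120 N. Pads are 22 mm wide; open, the fingers measure 114 mm over their backs; the gripper's body (76 mm by 85 mm) begins 54 mm behind the grasp point. The pads swing forward as they close: fully open they stand 13 mm farther back than shut.
Start: joints at [1.11, 0.477, 0.022, 1.555, -0.011, 1.109, -0.083], TCP at [0.233, -0.633, 0.231] pointing down, gripper open.
Joint ranges: [-2.96, 2.96], [-0.34, 2.1], [-1.41, 1.46], [0.24, 2.44], [-1.37, 4.51], [0.17, 1.92], [-2.96, 2.96]. Speed limits (rad/s): [2.39, 2.39, 3.14, 3.14, 3.14, 3.14, 3.14].

INTERFACE

Orientations are given as a unit quaternion [w, x, y, z].
In Python, from station import monitor, cams, bot, finder gives the robot as it stands.
- The arm moves only by the tool jog_arm, never from a script. Its argument "plan" is a list of rows, each an object of numbers: "x", "y", "z": the shift along the tool's x, y, z as a fraction of full scale; "wx", "wy", "wz": the turn, a rotation vector about the tool's x, y, z as a fraction of full scale. A call has 1 to 12 rows; each row is the pose to reach, as a shift and turn from the pose measured when the call began, along the tool's axes at that moment, turning the shorter way round; what a row does not reach only later rows make up. Full scale, the value 1, is 20 cm for a shift and 180 degrees for a turn. A row lasts 1/12 s, in which the tool goes at most 41.7 mm and 7.16 degrees, less where a joint would pass 70% of its speed; a pose out of reach is approached as far as the arm can. A call with a number of a shift or a turn outside -1 to 1 is refused whole. A call with a gripper value outside its range is refused whole. "hand" is the opening, from -1 (shut) to 1 (fully open), set as the call begins (left out, the last holds). The fingers move at their own pace and stop on an object; "grip_force" is the grip in N (left out, the last holds). Time passes only in rows, so rows that repeat a pose let the fingers close. It gives the time, the measured TCP pose, the force and the opening at its end, in the units of the state.
- monitor.get_obs(): the state, without advancing time (a new reading comes with each control period).
- cams.read_camera(name): name is "side" or "top"; returns the picture (384x512x3 uint8, red, green, blue); there is no depth.
- cams.get_calibration(name): a dict with "fx", "fy", "cx", "cy" (pixels), "extrinsics" (4x4, takes a point from world to camera coordinates). Camera axes: x right, y down, z forward; pixel columns grow to the right and rows downward; lengths in m; the calibration is good to about 2 mm. A picture is of the moment at which its call begins. get_calibration takes no time and is no camera call.
- bot.hand_in(): hands the job in, once; it reports no verdict.
Trained networks look in the newest picture that a camera, given by its name, has taken for a name from the list of things; names that differ only in an ending like _2 or _b are one class to them, and where a whole thing is asked for, a point or a joint stands for the part that bears it (a point fixed in the world has none). Each returns a list of dicts, best first, with "confidence" (0 to 1); they miss things now and then, are a little off and sometimes report something else, mostly with a low value. They report only what shows in the picture. A call takes as long as a camera call.
- finder.find_in(camera, target): "bbox" ([left, top, width, height] in pixels, round what is visible of it).
- finder.place_of(camera, target): "location" ([column, row] in pixels: a listed point, or the origin of a listed thing).
The state is a dict: "t": time; "q": joint angles; "joint_vel": joint speeds; "joint_torque": joint torques, N m; "eef_pos": TCP position; "tool_rot": TCP orientation; "contact_force": force on the tool from outside, world axes, zero at the start; "torque": the same for the moment, N m; "gripper_width": opening from 0.0 (shut) to 1.0 (fully open).
Only numpy, scipy, OpenCV 4.12 (cv2) and the standard library are available. Lean on these libraries where they do the work, as an engineer would, in place of code of your own. Each camera call takes 0.05 s, during which the arm holds its last target. There are 200 camera calls.

## Working session

There is one attempt and no reset: what is moved stays moved. The work goes in short steps, Python scripts to look and compute and a tool call to move; the robot and the scene stay as the last step left them, time stands still between calls to the robot, and variables do not carry over. Pictures are saved under pics/ and viewed, about 8 in all and at most 12, crops included, and the job is handed in when it is done.

Besides the shell and the picture viewer there is one more tool, called after ">>>" as a command line: name --argument value ..., lists and objects as JSON in quotes. jog_arm: Moves the arm, as the interface text tells. Shift numbers are shares of 20 cm and turn numbers shares of 180 degrees, none past 1 either way. Its arguments: {"type":"object","properties":{"plan":{"type":"array","items":{"type":"object","properties":{"x":{"type":"number","minimum":-1,"maximum":1},"y":{"type":"number","minimum":-1,"maximum":1},"z":{"type":"number","minimum":-1,"maximum":1},"wx":{"type":"number","minimum":-1,"maximum":1},"wy":{"type":"number","minimum":-1,"maximum":1},"wz":{"type":"number","minimum":-1,"maximum":1}}}},"hand":{"type":"number"},"grip_force":{"type":"number"}},"required":["plan"]}

```bash
ls; mkdir -p pics; cat > h.py <<'E'
import numpy as np, cv2
from station import monitor, cams, bot, finder
def snap(n,f):
    im=cams.read_camera(n); cv2.imwrite(f,im[:,:,::-1]); return im
def ray(n,p):
    c=cams.get_calibration(n);E=np.array(c["extrinsics"]);R=E[:3,:3]
    d=R.T@np.array([(p[0]-c["cx"])/c["fx"],(p[1]-c["cy"])/c["fy"],1]);return -R.T@E[:3,3],d
def atz(n,p,z):
    o,d=ray(n,p);return o+d*(z-o[2])/d[2]
def proj(n,P):
    c=cams.get_calibration(n);E=np.array(c["extrinsics"]);q=E[:3,:3]@np.array(P)+E[:3,3]
    return np.array([c["fx"]*q[0]/q[2]+c["cx"],c["fy"]*q[1]/q[2]+c["cy"]])
def tri(a,b):
    (o1,d1),(o2,d2)=ray("side",a),ray("top",b)
    s=np.linalg.lstsq(np.c_[d1,-d2],o2-o1,rcond=None)[0]
    p,q=o1+d1*s[0],o2+d2*s[1];return (p+q)/2,np.linalg.norm(p-q)
E
python3 - <<'E'
from h import *
a=snap("side","pics/s0.png");b=snap("top","pics/t0.png")
cv2.imwrite("pics/0.png",cv2.resize(np.vstack([a,b])[:,:,::-1],None,fx=.78,fy=.78))
for n in("side","top"):
    o,d=ray(n,(256,192));print(n,o.round(3),d.round(3))
    for t in["station_gas","window_gas","paddle_gas","tab_gas","tab_vac","paddle_vac"]:
        print(n,t,[(np.round(r["location"],1),round(r["confidence"],2)) for r in finder.place_of(n,t)[:3]])
o=monitor.get_obs();print(o["t"],o["eef_pos"],o["tool_rot"],o["gripper_width"])
E
```

```text
pics
side [-0.254  0.753  0.86 ] [ 0.612 -0.558 -0.561]
side station_gas [(array([222.6, 251.7]), 0.77)]
side window_gas [(array([232. , 229.6]), 0.7), (array([218.7, 250.3]), 0.4)]
side paddle_gas [(array([227.8, 230.8]), 0.61), (array([324.1, 165.3]), 0.52), (array([126. , 285.8]), 0.22)]
side tab_gas [(array([225.2, 218.4]), 0.83)]
side tab_vac [(array([310.1, 167.1]), 0.8)]
side paddle_vac [(array([312.4, 179.2]), 0.51)]
top [0.416 0.017 1.519] [ 0.092  0.006 -0.996]
top station_gas [(array([209.8, 200. ]), 0.61)]
top window_gas [(array([206.9, 213.2]), 0.89), (array([155.4, 162.1]), 0.17)]
top paddle_gas []
top tab_gas [(array([206.3, 204. ]), 0.63)]
top tab_vac [(array([326.5, 199.8]), 0.96)]
top paddle_vac []
0.7 [ 0.23324359 -0.63343637  0.23132823] [2.24698941e-05 9.84482287e-01 1.75483979e-01 7.26386365e-06] 0.9994702113648457
```

View pics/t0.png

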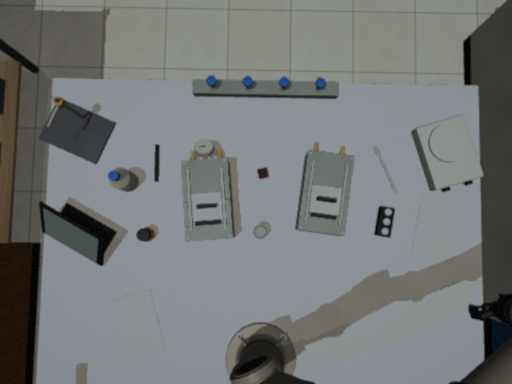

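View pics/s0.png

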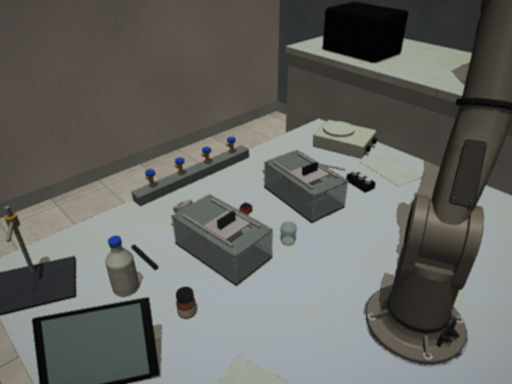

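The station with the dial is the left one in both views: dial at (204,147) in top, body about (207,200) in top and (222,235) in side. Its tab is at (207,206) in top and (227,218) in side. Next I'll take a closer crop.

```bash
python3 - <<'E'
from h import *
a=cv2.imread("pics/s0.png")[180:290,160:285];b=cv2.imread("pics/t0.png")[135:250,165:250]
r=lambda i:cv2.resize(i,None,fx=600/i.shape[0]*.62,fy=600/i.shape[0]*.62,interpolation=cv2.INTER_CUBIC)
print(600/110*.62,600/115*.62)
cv2.imwrite("pics/c0.png",np.hstack([r(a),r(b)]))
print(cams.get_calibration("top")["fx"],cams.get_calibration("side")["fx"])
print(tri((225.2,218.4),(206.3,204)))
print(atz("top",(206.9,213.2),.11),atz("top",(209.8,200),.0))
print(tri((310.1,167.1),(326.5,199.8)))
E
```

```text
3.3818181818181814 3.234782608695652
442.4167026711315 428.8751153087737
(array([0.50262278, 0.18007872, 0.13114024]), np.float64(0.000417643650124805))
[0.47477691 0.18002635 0.11      ] [0.52499606 0.18399773 0.        ]
(array([ 0.52255867, -0.19673733,  0.13465371]), np.float64(0.0002679514537061229))
```

View pics/c0.png

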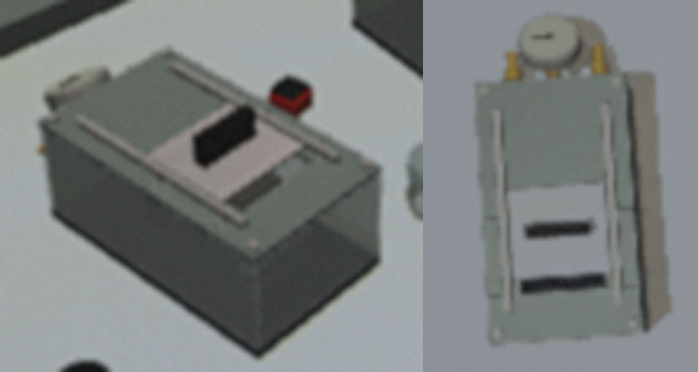

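```bash
cat > fit.py <<'E'
from h import *
from scipy.optimize import least_squares
T=lambda u,v:((u-423)/3.2348+165-.35,v/3.2348+135-.35)
S=lambda u,v:(u/3.3818+160-.35,v/3.3818+180-.35)
obs=[("top",T(498,110),(.1,.054,.117)),("top",T(507,310),(-.1,.054,.117)),("top",T(606,102),(.1,-.054,.117)),("top",T(617,304),(-.1,-.054,.117)),
("top",T(478,83),(.13,.075,.11)),("top",T(489,343),(-.13,.075,.11)),
("side",S(80,119),(.1,.054,.117)),("side",S(243,221),(-.1,.054,.117)),("side",S(172,67),(.1,-.054,.117)),("side",S(338,157),(-.1,-.054,.117)),
("side",S(256,251),(-.13,.075,.11)),("side",S(380,172),(-.13,-.075,.11)),("side",S(45,122),(.13,.075,.11)),("side",S(168,50),(.13,-.075,.11))]
def W(p,l):
    c,s=np.cos(p[2]),np.sin(p[2]);return np.array([p[0]+c*l[0]-s*l[1],p[1]+s*l[0]+c*l[1],l[2]])
def run(o):
    f=lambda p:np.concatenate([proj(n,W(p,l))-u for n,u,l in o])
    r=least_squares(f,[.52,.18,0],loss="soft_l1");return r.x,f(r.x).reshape(-1,2)
if __name__=="__main__":
    for k in("top","side",""):
        p,r=run([o for o in obs if k in o[0]]);print(k,p.round(4));print(r.round(1).tolist())
    print("win",W(p,(-.045,0,.11)))
    for s in np.arange(0,.03,.006):
        print(s,proj("top",W(p,(-.045+s,0,.143))),proj("side",W(p,(-.045+s,0,.143))))
    print("tab obs",T(559,229),T(526,234),T(592,226),S(225,128),S(198,145),S(250,112))
E
python3 fit.py
```

```text
top [0.5214 0.1826 0.0772]
[[-0.1, -0.4], [0.1, 0.4], [0.3, 0.1], [0.3, 0.3], [-0.5, -0.6], [-0.1, 0.1]]
side [0.519  0.1837 0.0871]
[[-0.4, -0.3], [0.7, 0.6], [0.2, -1.0], [0.3, 0.2], [-0.6, 3.1], [1.1, -1.2], [-2.2, -0.2], [-0.0, -0.7]]
 [0.5207 0.1828 0.0819]
[[-0.3, -0.1], [0.2, 0.8], [0.1, 0.2], [0.3, 0.4], [-0.8, -0.3], [-0.0, 0.5], [-0.4, -0.8], [0.3, 0.2], [0.3, -1.4], [0.1, -0.0], [-1.0, 2.7], [0.8, -1.4], [-2.1, -0.7], [0.1, -1.1]]
win [0.47583739 0.17915326 0.11      ]
0.0 [205.97333671 212.39783929] [231.40724924 219.20336901]
0.006 [205.86710841 210.47455878] [229.86593168 218.29534948]
0.012 [205.76095097 208.55256115] [228.33349552 217.39256214]
0.018000000000000002 [205.65486431 206.6318451 ] [226.80986422 216.49496192]
0.024 [205.54884837 204.71240937] [225.29496211 215.60250422]
tab obs (206.6927847162112, 205.44263014714974) (196.49122666007173, 206.98832076171632) (216.8943427723507, 204.51521577840978) (226.18261576675144, 217.49966585841858) (218.19870187474126, 222.5265746052398) (233.57512862972382, 212.76845762611626)
```

```bash
cat >> h.py <<'E'
from scipy.spatial.transform import Rotation as R
def tool():
    o=monitor.get_obs();q=o["tool_rot"];return o,np.array(o["eef_pos"]),R.from_quat([q[1],q[2],q[3],q[0]])
def want(yaw): return R.from_euler("z",yaw)*R.from_euler("x",np.pi)
def frac(p0,r0,P,yaw=.08):
    return (r0.inv().apply(np.array(P)-p0)/.2).round(3).tolist(),((r0.inv()*want(yaw)).as_rotvec()/np.pi).round(4).tolist()
E
python3 - <<'E'
from h import *
o,p,r=tool();print(o["t"])
for P in [(.38,-.48,.25),(.5,-.32,.25),(.54,-.14,.25),(.5,.04,.25),(.446,.177,.25),(.446,.177,.123)]:
    print(P,frac(p,r,P));p=np.array(P);r=want(.08)
E
```

```text
0.7
(0.38, -0.48, 0.25) ([0.954, -0.466, -0.093], [0.0, -0.0, 0.0868])
(0.5, -0.32, 0.25) ([0.662, -0.749, -0.0], [0.0, 0.0, 0.0])
(0.54, -0.14, 0.25) ([0.271, -0.881, -0.0], [0.0, 0.0, 0.0])
(0.5, 0.04, 0.25) ([-0.127, -0.913, -0.0], [0.0, 0.0, 0.0])
(0.446, 0.177, 0.25) ([-0.214, -0.704, -0.0], [0.0, 0.0, 0.0])
(0.446, 0.177, 0.123) ([0.0, -0.0, 0.635], [0.0, 0.0, 0.0])
```

>>> jog_arm --plan '[{"x": 0.5, "y": -0.24, "z": -0.05, "wz": 0.04}, {"x": 0.95, "y": -0.47, "z": -0.09, "wz": 0.087}, {"x": 0.95, "y": -0.47, "z": -0.09, "wz": 0.087}, {"x": 0.95, "y": -0.47, "z": -0.09, "wz": 0.087}, {"x": 0.95, "y": -0.47, "z": -0.09, "wz": 0.087}, {"x": 0.95, "y": -0.47, "z": -0.09, "wz": 0.087}, {"x": 0.95, "y": -0.47, "z": -0.09, "wz": 0.087}]' --hand -1 --grip_force 40

```text
invalid input at $.plan[0]: expected keys x, y, z, wx, wy, wz
```

>>> jog_arm --plan '[{"x": 0.66, "y": -0.75}, {"x": 0.66, "y": -0.75}, {"x": 0.66, "y": -0.75}, {"x": 0.66, "y": -0.75}, {"x": 0.66, "y": -0.75}, {"x": 0.66, "y": -0.75}, {"x": 0.66, "y": -0.75}]'

```text
invalid input at $.plan[0]: expected keys x, y, z, wx, wy, wz
```

>>> jog_arm --plan '[{"x": 0.27, "y": -0.88}, {"x": 0.27, "y": -0.88}, {"x": 0.27, "y": -0.88}, {"x": 0.27, "y": -0.88}, {"x": 0.27, "y": -0.88}, {"x": 0.27, "y": -0.88}, {"x": 0.27, "y": -0.88}]'

```text
invalid input at $.plan[0]: expected keys x, y, z, wx, wy, wz
```

>>> jog_arm --plan '[{"x": -0.13, "y": -0.91}, {"x": -0.13, "y": -0.91}, {"x": -0.13, "y": -0.91}, {"x": -0.13, "y": -0.91}, {"x": -0.13, "y": -0.91}, {"x": -0.13, "y": -0.91}, {"x": -0.13, "y": -0.91}]'

```text
invalid input at $.plan[0]: expected keys x, y, z, wx, wy, wz
```

>>> jog_arm --plan '[{"x": 0.5, "y": -0.24, "z": -0.05, "wx": 0, "wy": 0, "wz": 0.04}, {"x": 0.95, "y": -0.47, "z": -0.09, "wx": 0, "wy": 0, "wz": 0.087}, {"x": 0.95, "y": -0.47, "z": -0.09, "wx": 0, "wy": 0, "wz": 0.087}, {"x": 0.95, "y": -0.47, "z": -0.09, "wx": 0, "wy": 0, "wz": 0.087}, {"x": 0.95, "y": -0.47, "z": -0.09, "wx": 0, "wy": 0, "wz": 0.087}, {"x": 0.95, "y": -0.47, "z": -0.09, "wx": 0, "wy": 0, "wz": 0.087}, {"x": 0.95, "y": -0.47, "z": -0.09, "wx": 0, "wy": 0, "wz": 0.087}]' --hand -1 --grip_force 40

```text
t: 1.28
eef_pos: [0.3828, -0.4764, 0.2499]
tool_rot: [-0.0, 0.999, 0.043, 0.001]
contact_force: [-1.3, 0.0, 0.8]
gripper_width: 0.01
```

>>> jog_arm --plan '[{"x": 0.66, "y": -0.75, "z": 0, "wx": 0, "wy": 0, "wz": 0}, {"x": 0.66, "y": -0.75, "z": 0, "wx": 0, "wy": 0, "wz": 0}, {"x": 0.66, "y": -0.75, "z": 0, "wx": 0, "wy": 0, "wz": 0}, {"x": 0.66, "y": -0.75, "z": 0, "wx": 0, "wy": 0, "wz": 0}, {"x": 0.66, "y": -0.75, "z": 0, "wx": 0, "wy": 0, "wz": 0}, {"x": 0.66, "y": -0.75, "z": 0, "wx": 0, "wy": 0, "wz": 0}, {"x": 0.66, "y": -0.75, "z": 0, "wx": 0, "wy": 0, "wz": 0}]'

```text
t: 1.87
eef_pos: [0.5025, -0.3141, 0.2501]
tool_rot: [-0.0, 0.999, 0.045, 0.001]
contact_force: [-0.4, -0.9, 1.0]
gripper_width: 0.001
```

>>> jog_arm --plan '[{"x": 0.27, "y": -0.88, "z": 0, "wx": 0, "wy": 0, "wz": 0}, {"x": 0.27, "y": -0.88, "z": 0, "wx": 0, "wy": 0, "wz": 0}, {"x": 0.27, "y": -0.88, "z": 0, "wx": 0, "wy": 0, "wz": 0}, {"x": 0.27, "y": -0.88, "z": 0, "wx": 0, "wy": 0, "wz": 0}, {"x": 0.27, "y": -0.88, "z": 0, "wx": 0, "wy": 0, "wz": 0}, {"x": 0.27, "y": -0.88, "z": 0, "wx": 0, "wy": 0, "wz": 0}, {"x": 0.27, "y": -0.88, "z": 0, "wx": 0, "wy": 0, "wz": 0}]'

```text
t: 2.45
eef_pos: [0.54, -0.1353, 0.2504]
tool_rot: [0.0, 0.999, 0.045, 0.001]
contact_force: [-0.4, -1.0, -0.1]
gripper_width: 0.002
```

>>> jog_arm --plan '[{"x": -0.13, "y": -0.91, "z": 0, "wx": 0, "wy": 0, "wz": 0}, {"x": -0.13, "y": -0.91, "z": 0, "wx": 0, "wy": 0, "wz": 0}, {"x": -0.13, "y": -0.91, "z": 0, "wx": 0, "wy": 0, "wz": 0}, {"x": -0.13, "y": -0.91, "z": 0, "wx": 0, "wy": 0, "wz": 0}, {"x": -0.13, "y": -0.91, "z": 0, "wx": 0, "wy": 0, "wz": 0}, {"x": -0.13, "y": -0.91, "z": 0, "wx": 0, "wy": 0, "wz": 0}, {"x": -0.13, "y": -0.91, "z": 0, "wx": 0, "wy": 0, "wz": 0}]'

```text
t: 3.03
eef_pos: [0.4981, 0.0413, 0.2503]
tool_rot: [0.001, 0.999, 0.044, 0.001]
contact_force: [0.1, -0.5, -0.1]
gripper_width: 0.001
```

```bash
python3 - <<'E'
from h import *
o,p,r=tool();print(o["t"],p,o["tool_rot"],o["contact_force"],o["gripper_width"])
for P in [(.446,.177,.25),(.446,.177,.125)]: print(frac(p,r,P))
E
```

```text
3.0333 [0.49805885 0.0412788  0.25032087] [6.45609209e-04 9.99037916e-01 4.38361449e-02 1.10328847e-03] [ 0.07153611 -0.45297855 -0.05410608] 0.001189950353137794
([-0.2, -0.699, 0.0], [0.0004, -0.0007, 0.0025])
([-0.201, -0.7, 0.625], [0.0004, -0.0007, 0.0025])
```

>>> jog_arm --plan '[{"x": -0.2, "y": -0.7, "z": 0, "wx": 0, "wy": 0, "wz": 0}, {"x": -0.2, "y": -0.7, "z": 0, "wx": 0, "wy": 0, "wz": 0}, {"x": -0.2, "y": -0.7, "z": 0, "wx": 0, "wy": 0, "wz": 0}, {"x": -0.2, "y": -0.7, "z": 0, "wx": 0, "wy": 0, "wz": 0}, {"x": -0.2, "y": -0.7, "z": 0, "wx": 0, "wy": 0, "wz": 0.002}, {"x": -0.2, "y": -0.7, "z": 0.45, "wx": 0, "wy": 0, "wz": 0.002}, {"x": -0.2, "y": -0.7, "z": 0.45, "wx": 0, "wy": 0, "wz": 0.002}, {"x": -0.2, "y": -0.7, "z": 0.45, "wx": 0, "wy": 0, "wz": 0.002}, {"x": -0.2, "y": -0.7, "z": 0.45, "wx": 0, "wy": 0, "wz": 0.002}]'

```text
t: 3.78
eef_pos: [0.4456, 0.1732, 0.1578]
tool_rot: [0.002, 0.999, 0.038, -0.002]
contact_force: [-0.3, -0.3, 0.1]
gripper_width: -0.003
```

```bash
cat > look.py <<'E'
from h import *
import sys
k=sys.argv[1]
a=snap("side",f"pics/s{k}.png")[180:290,160:285];b=snap("top",f"pics/t{k}.png")[135:250,165:250]
r=lambda i:cv2.resize(i,None,fx=372/i.shape[0],fy=372/i.shape[0],interpolation=cv2.INTER_CUBIC)
cv2.imwrite(f"pics/c{k}.png",np.hstack([r(a),r(b)])[:,:,::-1])
o,p,_=tool();print(o["t"],p,o["tool_rot"],o["contact_force"])
print(proj("side",p),proj("top",p))
E
python3 look.py 1
```

```text
3.8833 [0.44779113 0.17577113 0.16123334] [6.75700308e-04 9.99233118e-01 3.91175075e-02 1.59388133e-03] [-0.30881579  0.24477486  0.67269784]
[238.87607948 217.98126432] [206.13681432 221.29050097]
```

View pics/c1.png

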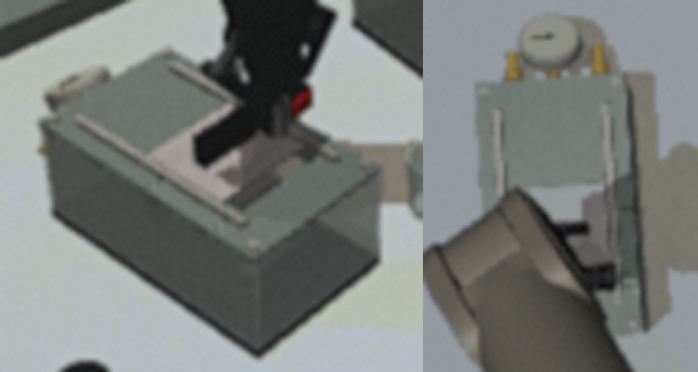

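The side view shows the shut fingers hanging just in front of the tab, with the tip near (275,130) in the crop. The fit predicts (267,128), so they agree. Next: descend and push.

>>> jog_arm --plan '[{"x": 0, "y": 0, "z": 0.1, "wx": 0, "wy": 0, "wz": 0}, {"x": 0, "y": 0, "z": 0.18, "wx": 0, "wy": 0, "wz": 0}, {"x": 0, "y": 0, "z": 0.18, "wx": 0, "wy": 0, "wz": 0}, {"x": 0, "y": 0, "z": 0.18, "wx": 0, "wy": 0, "wz": 0}]'

```text
t: 4.22
eef_pos: [0.4491, 0.1756, 0.1268]
tool_rot: [0.001, 0.999, 0.039, 0.002]
contact_force: [-0.2, 0.2, -0.3]
gripper_width: 0.003
```

>>> jog_arm --plan '[{"x": 0.06, "y": 0, "z": 0, "wx": 0, "wy": 0, "wz": 0}, {"x": 0.1, "y": 0, "z": 0, "wx": 0, "wy": 0, "wz": 0}, {"x": 0.14, "y": 0, "z": 0, "wx": 0, "wy": 0, "wz": 0}, {"x": 0.18, "y": 0, "z": 0, "wx": 0, "wy": 0, "wz": 0}, {"x": 0.22, "y": 0, "z": 0, "wx": 0, "wy": 0, "wz": 0}, {"x": 0.26, "y": 0, "z": 0, "wx": 0, "wy": 0, "wz": 0}, {"x": 0.3, "y": 0, "z": 0, "wx": 0, "wy": 0, "wz": 0}, {"x": 0.34, "y": 0, "z": 0, "wx": 0, "wy": 0, "wz": 0}, {"x": 0.38, "y": 0, "z": 0, "wx": 0, "wy": 0, "wz": 0}, {"x": 0.4, "y": 0, "z": 0, "wx": 0, "wy": 0, "wz": 0}]'

```text
t: 5.05
eef_pos: [0.5299, 0.1821, 0.127]
tool_rot: [0.0, 0.999, 0.039, 0.002]
contact_force: [-1.8, 0.9, 0.9]
gripper_width: 0.004
```

```bash
python3 look.py 2; python3 - <<'E'
from h import *
o,p,r=tool()
for s in(.02,.028,.032):print(s,frac(p,r,(.5207+s,.1828+.0819*s,.125)))
E
```

```text
5.15 [0.53000004 0.1817824  0.12706044] [3.97239397e-04 9.99257485e-01 3.84181212e-02 2.89295788e-03] [ 0.41828976  0.442631   -0.03436928]
[218.58164416 215.44098551] [206.19021727 195.46363736]
0.02 ([0.054, -0.009, 0.011], [0.0003, -0.0018, -0.001])
0.028 ([0.094, -0.009, 0.011], [0.0003, -0.0018, -0.001])
0.032 ([0.115, -0.009, 0.011], [0.0003, -0.0018, -0.001])
```

>>> jog_arm --plan '[{"x": 0.02, "y": 0, "z": 0, "wx": 0, "wy": 0, "wz": 0}, {"x": 0.04, "y": 0, "z": 0, "wx": 0, "wy": 0, "wz": 0}, {"x": 0.06, "y": 0, "z": 0, "wx": 0, "wy": 0, "wz": 0}, {"x": 0.08, "y": 0, "z": 0, "wx": 0, "wy": 0, "wz": 0}, {"x": 0.085, "y": 0, "z": 0, "wx": 0, "wy": 0, "wz": 0}, {"x": 0.085, "y": 0, "z": 0, "wx": 0, "wy": 0, "wz": 0}]'

```text
t: 5.65
eef_pos: [0.5475, 0.183, 0.1271]
tool_rot: [0.0, 0.999, 0.038, 0.003]
contact_force: [-0.4, -0.4, 0.1]
gripper_width: 0.001
```

>>> jog_arm --plan '[{"x": 0.01, "y": 0, "z": 0, "wx": 0, "wy": 0, "wz": 0}, {"x": 0.02, "y": 0, "z": 0, "wx": 0, "wy": 0, "wz": 0}, {"x": 0.02, "y": 0, "z": 0, "wx": 0, "wy": 0, "wz": 0}]'

```text
t: 5.9
eef_pos: [0.5513, 0.1833, 0.1271]
tool_rot: [0.001, 0.999, 0.038, 0.003]
contact_force: [-3.3, 0.6, -0.2]
gripper_width: -0.004
```

>>> jog_arm --plan '[{"x": 0.01, "y": 0, "z": 0, "wx": 0, "wy": 0, "wz": 0}, {"x": 0.02, "y": 0, "z": 0, "wx": 0, "wy": 0, "wz": 0}, {"x": 0.02, "y": 0, "z": 0, "wx": 0, "wy": 0, "wz": 0}]'

```text
t: 6.15
eef_pos: [0.5514, 0.1833, 0.1267]
tool_rot: [0.002, 0.999, 0.039, -0.001]
contact_force: [-14.3, -2.3, 8.8]
gripper_width: 0.001
```

```bash
python3 look.py 3
```

```text
6.25 [0.55139731 0.18332099 0.12671593] [ 1.57418902e-03  9.99244574e-01  3.88200386e-02 -8.98694628e-04] [-14.49884691  -1.06487179   9.58140608]
[213.48446815 212.42601322] [205.89741247 188.71823292]
```

View pics/c3.png

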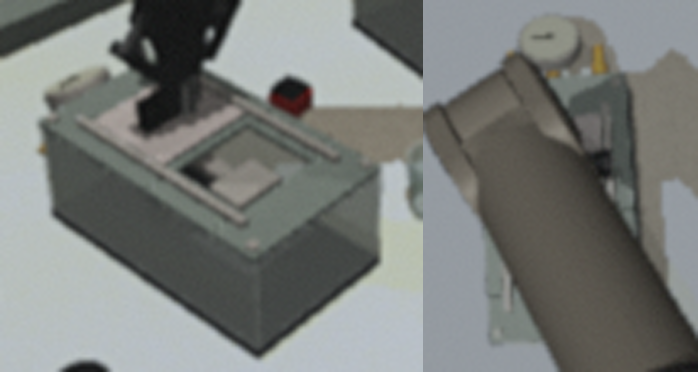

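The cover is fully open against its stop: −14 N, and the side crop shows the whole window, centred near (245,162), with the paddle inside. Next I'll back off, lift and move over the window.

>>> jog_arm --plan '[{"x": -0.05, "y": 0, "z": 0, "wx": 0, "wy": 0, "wz": 0}, {"x": -0.1, "y": 0, "z": -0.1, "wx": 0, "wy": 0, "wz": 0}, {"x": -0.25, "y": 0, "z": -0.1, "wx": 0, "wy": 0, "wz": 0}, {"x": -0.375, "y": 0, "z": -0.1, "wx": 0, "wy": 0, "wz": 0}, {"x": -0.375, "y": 0, "z": -0.1, "wx": 0, "wy": 0, "wz": 0}, {"x": -0.375, "y": 0, "z": -0.1, "wx": 0, "wy": 0, "wz": 0}, {"x": -0.375, "y": 0, "z": -0.1, "wx": 0, "wy": 0, "wz": 0}]'

```text
t: 6.83
eef_pos: [0.4782, 0.1776, 0.1475]
tool_rot: [0.001, 0.999, 0.039, 0.0]
contact_force: [-0.3, -0.3, -0.6]
gripper_width: -0.002
```

```bash
python3 look.py 4; python3 - <<'E'
from h import *
o,p,r=tool()
print(frac(p,r,(.4765,.1793,.0965)),(r.as_matrix()).round(3).tolist())
# observed window corners in side crop (s3)
for u in [(249,122),(318,160),(262,200),(172,163)]:
    w=atz("side",(u[0]/3.3818+159.65,u[1]/3.3818+179.65),.11)
    d=w[:2]-[.5207,.1828];c,s=np.cos(.0819),np.sin(.0819);print(w.round(4),(c*d[0]+s*d[1]).round(4),(-s*d[0]+c*d[1]).round(4))
E
```

```text
6.9333 [0.47819573 0.17764476 0.14712973] [ 1.28563546e-03  9.99261284e-01  3.84086155e-02 -1.06373154e-04] [ 0.19317426 -0.52570829 -1.1493193 ]
[231.22144101 217.38240481] [206.32458272 211.58571731]
([-0.008, -0.01, 0.253], [0.0008, 0.0001, -0.001]) [[0.997, 0.077, -0.0], [0.077, -0.997, -0.003], [-0.0, 0.003, -1.0]]
[0.5183 0.1383 0.11  ] -0.006 -0.0442
[0.4402 0.1299 0.11  ] -0.0846 -0.0461
[0.4331 0.1964 0.11  ] -0.0862 0.0208
[0.5189 0.2203 0.11  ] 0.0013 0.0375
```

View pics/c4.png

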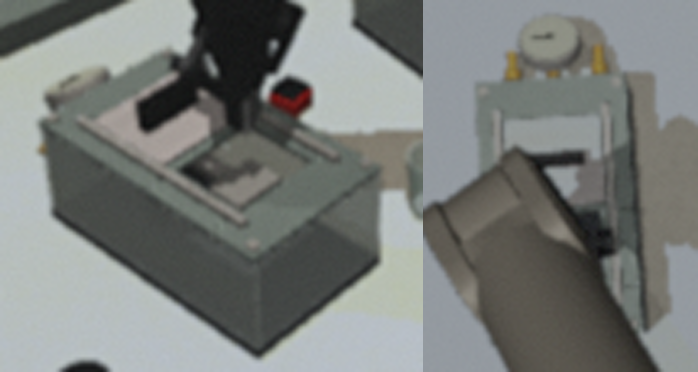

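The tip is at (240,125) in the crop, as predicted (241,127), and it sits centred over the window. Pressing now.

>>> jog_arm --plan '[{"x": 0, "y": -0.01, "z": 0.1, "wx": 0, "wy": 0, "wz": 0}, {"x": 0, "y": -0.01, "z": 0.18, "wx": 0, "wy": 0, "wz": 0}, {"x": 0, "y": -0.01, "z": 0.24, "wx": 0, "wy": 0, "wz": 0}, {"x": 0, "y": -0.01, "z": 0.28, "wx": 0, "wy": 0, "wz": 0}, {"x": 0, "y": -0.01, "z": 0.31, "wx": 0, "wy": 0, "wz": 0}, {"x": 0, "y": -0.01, "z": 0.32, "wx": 0, "wy": 0, "wz": 0}]'

```text
t: 7.43
eef_pos: [0.4782, 0.1793, 0.0825]
tool_rot: [0.002, 0.999, 0.038, -0.001]
contact_force: [-2.6, -1.0, 6.2]
gripper_width: -0.002
```

>>> jog_arm --plan '[{"x": 0, "y": 0, "z": 0.01, "wx": 0, "wy": 0, "wz": 0}, {"x": 0, "y": 0, "z": 0.02, "wx": 0, "wy": 0, "wz": 0}, {"x": 0, "y": 0, "z": 0.03, "wx": 0, "wy": 0, "wz": 0}, {"x": 0, "y": 0, "z": 0.04, "wx": 0, "wy": 0, "wz": 0}, {"x": 0, "y": 0, "z": 0.04, "wx": 0, "wy": 0, "wz": 0}]'

```text
t: 7.85
eef_pos: [0.4788, 0.1793, 0.0746]
tool_rot: [0.002, 0.999, 0.038, -0.001]
contact_force: [-1.5, -0.9, 2.9]
gripper_width: 0.005
```

>>> jog_arm --plan '[{"x": 0, "y": 0, "z": 0.01, "wx": 0, "wy": 0, "wz": 0}, {"x": 0, "y": 0, "z": 0.02, "wx": 0, "wy": 0, "wz": 0}, {"x": 0, "y": 0, "z": 0.02, "wx": 0, "wy": 0, "wz": 0}, {"x": 0, "y": 0, "z": 0.02, "wx": 0, "wy": 0, "wz": 0}]'

```text
t: 8.18
eef_pos: [0.4791, 0.1795, 0.073]
tool_rot: [0.002, 0.999, 0.038, -0.0]
contact_force: [-11.0, -4.9, 31.6]
gripper_width: -0.001
```

31 N upward at z = 0.073 means the lever is on its stop. Now up, over the tab, and down behind it.

>>> jog_arm --plan '[{"x": 0, "y": 0, "z": -0.15, "wx": 0, "wy": 0, "wz": 0}, {"x": 0, "y": 0, "z": -0.35, "wx": 0, "wy": 0, "wz": 0}, {"x": 0, "y": 0, "z": -0.53, "wx": 0, "wy": 0, "wz": 0}, {"x": 0, "y": 0, "z": -0.53, "wx": 0, "wy": 0, "wz": 0}, {"x": 0.2, "y": 0, "z": -0.53, "wx": 0, "wy": 0, "wz": 0}, {"x": 0.4, "y": 0, "z": -0.53, "wx": 0, "wy": 0, "wz": 0}, {"x": 0.62, "y": 0, "z": -0.53, "wx": 0, "wy": 0, "wz": 0}, {"x": 0.62, "y": 0, "z": -0.53, "wx": 0, "wy": 0, "wz": 0}, {"x": 0.62, "y": 0, "z": -0.53, "wx": 0, "wy": 0, "wz": 0}, {"x": 0.62, "y": 0, "z": -0.53, "wx": 0, "wy": 0, "wz": 0}]'

```text
t: 9.02
eef_pos: [0.6025, 0.1893, 0.1781]
tool_rot: [0.002, 0.999, 0.038, -0.001]
contact_force: [-0.6, 0.3, -0.9]
gripper_width: -0.003
```

```bash
python3 look.py 5; python3 - <<'E'
from h import *
o,p,r=tool()
for s in(.08,-.03,-.028):print(frac(p,r,(.522+s,.1828+.0819*s,.126)))
E
```

```text
9.1167 [0.6016158  0.18950513 0.17868312] [ 2.18647895e-03  9.99265860e-01  3.82388994e-02 -8.64384425e-04] [-0.7819656  -0.15615844  0.39065723]
[199.78781971 190.91983316] [202.32202694 170.61875009]
([0.002, -0.0, 0.263], [0.0014, 0.0006, -0.0011])
([-0.549, 0.003, 0.264], [0.0014, 0.0006, -0.0011])
([-0.539, 0.003, 0.264], [0.0014, 0.0006, -0.0011])
```

View pics/c5.png

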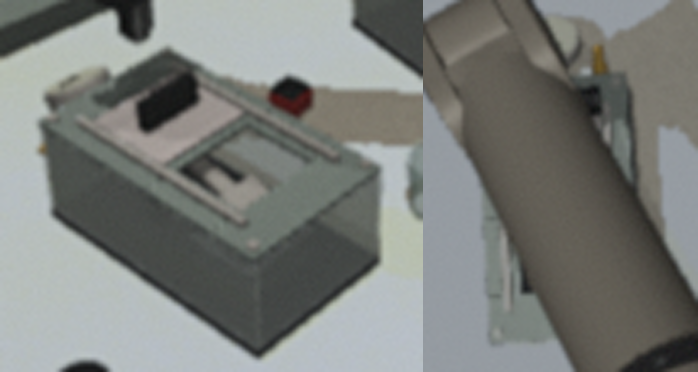

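The lever is down: the paddle sits visibly lower in the window, at about (235,180) in the crop. The fingers are behind the tab, with the tip near (134,37). Next I'll descend and push the cover shut.

>>> jog_arm --plan '[{"x": 0, "y": 0, "z": 0.13, "wx": 0, "wy": 0, "wz": 0}, {"x": 0, "y": 0, "z": 0.255, "wx": 0, "wy": 0, "wz": 0}, {"x": 0, "y": 0, "z": 0.255, "wx": 0, "wy": 0, "wz": 0}, {"x": 0, "y": 0, "z": 0.255, "wx": 0, "wy": 0, "wz": 0}]'

```text
t: 9.45
eef_pos: [0.5999, 0.189, 0.1272]
tool_rot: [0.003, 0.999, 0.039, -0.002]
contact_force: [-0.1, 1.0, -0.3]
gripper_width: -0.004
```

>>> jog_arm --plan '[{"x": -0.05, "y": 0, "z": 0, "wx": 0, "wy": 0, "wz": 0}, {"x": -0.09, "y": 0, "z": 0, "wx": 0, "wy": 0, "wz": 0}, {"x": -0.13, "y": 0, "z": 0, "wx": 0, "wy": 0, "wz": 0}, {"x": -0.17, "y": 0, "z": 0, "wx": 0, "wy": 0, "wz": 0}, {"x": -0.21, "y": 0, "z": 0, "wx": 0, "wy": 0, "wz": 0}, {"x": -0.25, "y": 0, "z": 0, "wx": 0, "wy": 0, "wz": 0}, {"x": -0.29, "y": 0, "z": 0, "wx": 0, "wy": 0, "wz": 0}, {"x": -0.33, "y": 0, "z": 0, "wx": 0, "wy": 0, "wz": 0}, {"x": -0.37, "y": 0, "z": 0, "wx": 0, "wy": 0, "wz": 0}, {"x": -0.41, "y": 0, "z": 0, "wx": 0, "wy": 0, "wz": 0}, {"x": -0.45, "y": 0, "z": 0, "wx": 0, "wy": 0, "wz": 0}, {"x": -0.47, "y": 0, "z": 0, "wx": 0, "wy": 0, "wz": 0}]'

```text
t: 10.45
eef_pos: [0.5046, 0.1815, 0.1274]
tool_rot: [0.003, 0.999, 0.039, -0.003]
contact_force: [2.2, -1.3, 1.0]
gripper_width: -0.002
```

>>> jog_arm --plan '[{"x": -0.02, "y": 0, "z": 0, "wx": 0, "wy": 0, "wz": 0}, {"x": -0.04, "y": 0, "z": 0, "wx": 0, "wy": 0, "wz": 0}, {"x": -0.05, "y": 0, "z": 0, "wx": 0, "wy": 0, "wz": 0}, {"x": -0.05, "y": 0, "z": 0, "wx": 0, "wy": 0, "wz": 0}]'

```text
t: 10.78
eef_pos: [0.4951, 0.1807, 0.1274]
tool_rot: [0.003, 0.999, 0.039, -0.002]
contact_force: [3.5, -0.4, -1.0]
gripper_width: -0.0
```

>>> jog_arm --plan '[{"x": -0.01, "y": 0, "z": 0, "wx": 0, "wy": 0, "wz": 0}, {"x": -0.02, "y": 0, "z": 0, "wx": 0, "wy": 0, "wz": 0}, {"x": -0.02, "y": 0, "z": 0, "wx": 0, "wy": 0, "wz": 0}, {"x": -0.02, "y": 0, "z": 0, "wx": 0, "wy": 0, "wz": 0}]'

```text
t: 11.12
eef_pos: [0.495, 0.1808, 0.1278]
tool_rot: [0.002, 0.999, 0.038, 0.002]
contact_force: [14.3, 1.5, -7.3]
gripper_width: 0.0
```

The cover is at its shut stop (+14 N). Now back off, lift and check.

>>> jog_arm --plan '[{"x": 0.05, "y": 0, "z": 0, "wx": 0, "wy": 0, "wz": 0}, {"x": 0.1, "y": 0, "z": -0.1, "wx": 0, "wy": 0, "wz": 0}, {"x": 0.1, "y": 0, "z": -0.3, "wx": 0, "wy": 0, "wz": 0}, {"x": 0.1, "y": 0, "z": -0.5, "wx": 0, "wy": 0, "wz": 0}, {"x": 0.3, "y": 0.3, "z": -0.6, "wx": 0, "wy": 0, "wz": 0}, {"x": 0.3, "y": 0.6, "z": -0.6, "wx": 0, "wy": 0, "wz": 0}, {"x": 0.3, "y": 0.95, "z": -0.6, "wx": 0, "wy": 0, "wz": 0}, {"x": 0.3, "y": 0.95, "z": -0.6, "wx": 0, "wy": 0, "wz": 0}, {"x": 0.3, "y": 0.95, "z": -0.6, "wx": 0, "wy": 0, "wz": 0}, {"x": 0.3, "y": 0.95, "z": -0.6, "wx": 0, "wy": 0, "wz": 0}, {"x": 0.3, "y": 0.95, "z": -0.6, "wx": 0, "wy": 0, "wz": 0}]'

```text
t: 12.03
eef_pos: [0.5685, -0.0062, 0.2479]
tool_rot: [0.002, 0.999, 0.036, 0.0]
contact_force: [-0.4, 0.9, -0.2]
gripper_width: 0.003
```

```bash
python3 look.py 6; python3 - <<'E'
from h import *
for n in("side","top"):
    for t in("tab_gas","tab_vac"): print(n,t,[(np.round(r["location"],1),round(r["confidence"],2)) for r in finder.place_of(n,t)[:2]])
E
```

```text
12.1333 [ 0.56836017 -0.00243965  0.24808207] [9.88823779e-04 9.99244233e-01 3.88537833e-02 6.06730954e-04] [ 0.92744397  0.14637546 -0.21908557]
[257.2214721  151.30965063] [265.41783738 179.85550844]
side tab_gas [(array([231.6, 220.3]), 0.59)]
side tab_vac [(array([307.3, 166.2]), 0.77)]
top tab_gas [(array([205.7, 210.1]), 0.87)]
top tab_vac [(array([329.6, 200.1]), 0.67), (array([155.2, 160.3]), 0.45)]
```

View pics/c6.png

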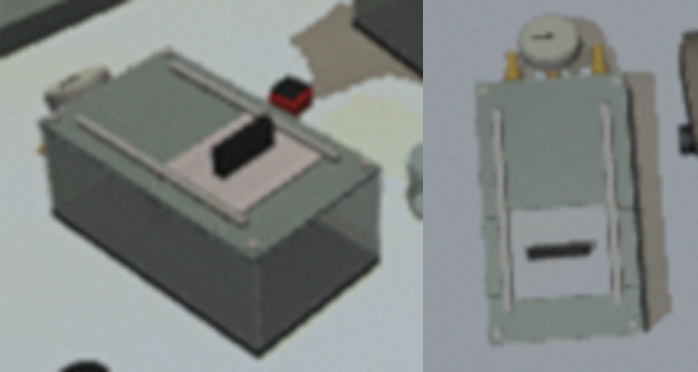

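View pics/t6.png

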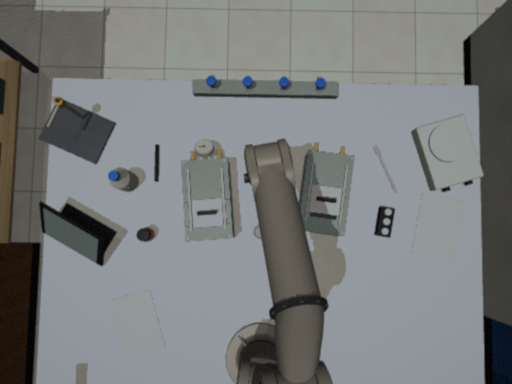

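The cover is shut: the tab moved to (231.6,220) in side and (206,210–212) in top, and no part of the window shows. Nothing else in the picture looks disturbed, and the arm is clear of everything.

```bash
python3 -c "
from station import bot; print(bot.hand_in())"
```

```text
the job is handed in; nothing more can be done
None
```

I shut off the gas at the station with the dial and handed the job in at about 12 s of the 51 s. No verdict is reported, so success rests on my own checks:

- **Cover opened:** I pushed it by the tab with closed fingers until it hit its stop, reading about 14 N. The camera showed the whole window clear.
- **Lever pressed:** I pressed through the window to fingertip height 73 mm, its fully-down height, where the reading rose to about 32 N. The next picture showed the paddle lower in the window.
- **Cover shut:** I pushed it back to its shut stop, again about 14 N. The last pictures show no window opening, and the tab matches the predicted shut position to within about 2 pixels.
- **Guard and surroundings:** I saw no sign of touching the guard. The bystanders I could see look unmoved in the last top view. The inkpad and beaker were partly hidden by the arm there, though a side crop shows the inkpad in place.

**Disagreements:**
- The opening stop came about 3 mm further than my position fit predicted, which is within its error.
- The network placed the vacuum station's tab about 3 pixels off its first reading in both views. I put that down to detector noise, since the arm never went near that tab, but I did not measure it again.

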